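# Spent cell: out of the sprung test cradle, through the used-cell tin flap

### The job

The battery in the test cradle is spent. Swing the cradle's sprung hold-down arm up past its hold-open point so that it stays up by itself, take the battery out, and post it through the sprung flap of the used-cell tin: hold the flap open with the battery and the fingers, let go only when it is well inside, and let the flap swing shut. Leave the arm up for the next battery, do not shove the tin along the bench, and leave the other battery, the solder spool, the multimeter and the screwdriver where they lie.

Things in the scene. Friction and masses are not known exactly. Their poses are not given: they have to be found in the camera images.
- tester: Cell test cradle fixed to the worktop: grey base 142 x 92 x 18 mm. Origin on the worktop under the middle of the held cell; x along the cell to the clamp hinge at the rear (the front is turned to the robot's right), y left, z up. A black V rail, 16 mm wide, carries the cell; beside it is free space down to the base top. Rear housing from x = 49 mm on, 48 mm high, hinge cheeks to 75 mm.
- cradle (a point): Middle of the cradle: where the centre of a seated cell lies, 48 mm above the worktop; axes as the tester's. Brass end contacts, 12 mm wide with tops 48 mm above the worktop, stand 30 mm before and behind it.
- clamp (a joint): Hold-down arm's angle, rad: 0 down on the cell, 1.15 at its upper stop. An over-centre spring strut presses it down (about 3 N at the bar); past the hold-open point, well beyond half way and to be felt, the force turns over and drives it up to the stop, where it stays. Let go before that, it snaps down. Open, it leans over the rear half of the cradle.
- clamp_hinge (a point): Hinge axis of the hold-down arm on the cradle's mid plane, parallel to the tester's y: 52 mm behind the cradle's middle, 66.5 mm above the worktop.
- bar (a point): Middle of the cross-bar (T handle) at the arm's free end, 90 mm from the hinge axis, parallel to the tester's y. 12 mm thick, reaching 34 mm to each side; the arm is 12 mm wide, so 8 to 34 mm on each side are free to pinch from above or hook from below. Arm down: 38 mm before the cradle's middle, 66.5 mm high. Arm open: 15 mm behind it, 149 mm high.
- cell_center (a point): Centre of the spent cell: a round battery 50 mm long, 17 mm thick, about 25 g, lying in the cradle under the hold-down arm. Its length is along this point's y axis, which is the tester's x while it lies there.
- tin: Used-cell tin: closed grey sheet-steel box loose on the worktop, 150 x 150 x 150 mm (handle on top to 161 mm), 1.8 kg. Origin mid-underside; x from its front (turned to the robot's right) to its back, z up. Front upright to 70 mm, then leaning back 35 degrees from upright to the top; the throat is in that leaning face. Empty inside: past the sill a cell falls to the floor, 7 mm above the worktop.
- throat (a point): Centre of the throat in the tin's leaning face, 51.5 mm before the tin's middle, 104 mm high, axes as the tin's. Throat 110 mm wide (y), 66 mm long up the slope: its sill is 19 mm nearer the front and 27 mm lower than this point, its upper edge 19 mm farther back and 27 mm higher.
- flap (a joint): Angle of the bare metal flap that closes the throat from inside, rad: 0 shut, 1.9 fully in. It hangs from its upper edge and swings inward and up when pushed; a spring (1 to 3 N at its middle) drives it shut and pinches or throws back a part let go before it is past the flap.
- flap_hinge (a point): Middle of the flap's hinge line at the upper edge of the throat, parallel to the tin's y; the flap reaches 70 mm down from it.
- fresh_cell: A second battery of the same size (50 x 17 mm) lying on the worktop beside the cradle; to be left alone. Origin at its underside.
- spool: Spool of solder, 58 mm wide, 36 mm high, at the back between cradle and tin; to be left alone. Origin under its middle. Near it a black rack post (front face 0.67 m ahead of the base, 0.09 to 0.16 m to the right) rises to a rack shelf, whose front edge is at the same distance, 0.47 m above the worktop.
- meter: Hand-held multimeter, 144 x 80 x 42 mm, on the worktop to the robot's left; to be left alone. Origin under its middle.
- driver: Screwdriver, 157 mm long, on the worktop to the robot's left; to be left alone. Origin under its middle.

How it is judged:
By the outcome, as a careful person would: the job done as asked, in the order asked, and still so for the second after the job is handed in, with the robot touching nothing.
It also fails if it takes over 67 s, if anything falls off the work surface, if the arm or the gripper's body presses on something with over 40 N, if the wrist force passes 120 N, or if a joint passes its speed limit or range.

### The arm

A 6-joint arm with a two-finger parallel gripper is mounted at the origin on a cart in front of the work surface, level with it; the furniture and walls round the work are solid. World frame = base frame: x ahead of the robot, y to its left, z up, the work surface at z = 0. Lengths are in m, angles in rad, forces in N, time in s.
With the tool pointing down it reaches from about 0.275 to 0.875 m from the base axis. Payload 12.5 kg.
Tool frame: the origin (TCP) lies on the centre line of the jaws, within the pads' length; the fingertips stand r.finger_overhang ahead of it and the grasp point (between the pads) lies 3 mm ahead of it (r.finger_overhang is the distance from the TCP to the fingertips, in m); z points along the fingers, y is the line along which they close (so a half turn about z gives the same grasp; the last joint's range is limited). The gripper opens to 85 mm and grips with 20 to 120 N. Pads are 22 mm wide; open, the fingers measure 114 mm over their backs; the gripper's body (76 mm by 85 mm) begins 54 mm behind the grasp point. The pads swing forward as they close: fully open they stand 13 mm farther back than shut.
Start: joints at [1.145, 0.351, 1.652, -0, 1.139, -0.085], TCP at [0.184, 0.518, 0.232] pointing down, gripper open.
Joint ranges: [-2.75, 2.75], [-0.79, 2.1], [0.01, 2.65], [-1.57, 4.71], [0.07, 3.14], [-2.87, 2.87]. Speed limits (rad/s): [2.22, 2.22, 2.79, 3.14, 3.14, 3.14].

### API

Orientations are given as a unit quaternion [x, y, z, w].
In Python, from cell import r, optics gives the robot as it stands. The module is installed in compiled form; this text tells all that it offers. Calls block until the motion is done:
- r.move_to(position, orientation): joint-space move of the TCP to a pose.
- r.move_linear(position, rot=None, vel=0.15): straight line of the TCP; rot=None keeps the orientation; vel is the mean speed in m/s.
- r.set_joints(angles): joint-space move.
- r.set_gripper(opening, squeeze=None): opening from 0.0 (shut) to 1.0 (fully open); squeeze is the grip in N (None keeps the last); returns when the fingers have stopped.
- r.sleep(seconds).
- r.inverse_kinematics(position, orientation): joint angles nearest the present ones, or None.
- optics.get_image(name): name is "scene" or "side" or "wrist"; returns a dict with "pixels" (384x512x3 uint8, red, green, blue), "depth" (384x512 float32, m along the optical axis (not along the pixel's ray), 0 where there is no reading), "fx", "fy", "cx", "cy" (pixels), "D" ([k1, k2, p1, p2, k3] as OpenCV has them; the pictures are not rectified), "camera_from_world" (4x4, takes a point from world to camera coordinates); the wrist camera has in their place "mount" (4x4, takes a point from camera to tool coordinates, whose origin is the TCP and whose axes are the flange's). Camera axes: x right, y down, z forward; pixel columns grow to the right and rows downward; lengths in m; the calibration is good to about 2 mm. A picture is of the moment at which its call begins: read the wrist's pose just before it.
A pose or a line that the arm cannot do raises r.PlanningError and nothing moves.
- r.hand_in(): hands the job in; it is judged then, once.
Readings, each from a call of its own:
- r.current_t(): time.
- r.current_q(): joint angles.
- r.current_qvel(): joint speeds.
- r.current_effort(): joint torques, N m.
- r.current_tool_pos(): TCP position.
- r.current_ee_rot(): TCP orientation.
- r.current_contact_force(): force on the tool from outside, world axes, zero at the start.
- r.current_torque(): the same for the moment, N m.
- r.current_opening(): opening from 0.0 (shut) to 1.0 (fully open).
- r.current_finger_force(): force on a finger pad.
Only numpy, scipy, OpenCV 4.12 (cv2) and the standard library are available. Lean on these libraries where they do the work, as an engineer would, in place of code of your own. Each camera call takes 0.05 s, during which the arm holds its last target. There are 200 camera calls.

## Working session

There is one attempt and no reset: what is moved stays moved. The work goes in short steps, each a Python script; the robot and the scene stay as the last script left them, time stands still between calls to the robot, and variables do not carry over. Pictures are saved under pics/ and viewed, at most 10 in all, crops included, and the job is handed in when it is done.

```bash
mkdir -p pics; cat > h.py <<'E'
import numpy as np, cv2
from cell import r, optics
from scipy.spatial.transform import Rotation as R
def T_wc(im, pose=None):
    if "camera_from_world" in im: return np.linalg.inv(np.array(im["camera_from_world"]))
    p,q=pose; T=np.eye(4); T[:3,:3]=R.from_quat(q).as_matrix(); T[:3,3]=p
    return T@np.array(im["mount"])
def K(im): return np.array([[im["fx"],0,im["cx"]],[0,im["fy"],im["cy"]],[0,0,1.]])
def cloud(im,T):
    h,w=im["depth"].shape
    u,v=np.meshgrid(np.arange(w),np.arange(h))
    n=cv2.undistortPoints(np.stack([u,v],-1).reshape(-1,1,2).astype(np.float64),K(im),np.array(im["D"],float)).reshape(h,w,2)
    d=im["depth"][...,None]
    P=np.concatenate([n*d,d],-1)
    P=P@T[:3,:3].T+T[:3,3]; P[im["depth"]==0]=np.nan
    return P
def snap(name):
    pose=(np.array(r.current_tool_pos()),np.array(r.current_ee_rot()))
    im=optics.get_image(name); return im,T_wc(im,pose)
def save(im,fn): cv2.imwrite("pics/"+fn,cv2.cvtColor(im["pixels"],cv2.COLOR_RGB2BGR))
E
python3 - <<'E'
from h import *
a,Ta=snap("scene"); b,Tb=snap("side")
np.savez("p1.npz",pa=cloud(a,Ta),pb=cloud(b,Tb),ca=a["pixels"],cb=b["pixels"])
cv2.imwrite("pics/a.png",a["pixels"][...,::-1]);cv2.imwrite("pics/b.png",b["pixels"][...,::-1])
print(Ta.round(3),Tb.round(3),r.current_t(),r.finger_overhang,r.current_ee_rot())
E
```

```text
[[ 0.8   -0.246  0.548 -0.125]
 [-0.6   -0.322  0.732 -0.849]
 [-0.004 -0.914 -0.405  0.62 ]
 [ 0.     0.     0.     1.   ]] [[-0.926 -0.13   0.354  0.05 ]
 [-0.377  0.356 -0.855  1.293]
 [-0.015 -0.925 -0.379  0.671]
 [ 0.     0.     0.     1.   ]] 0.1 0.022 [ 1.69582080e-01  9.85515930e-01 -4.98696031e-04 -1.46070537e-04]
```

View pics/a.png

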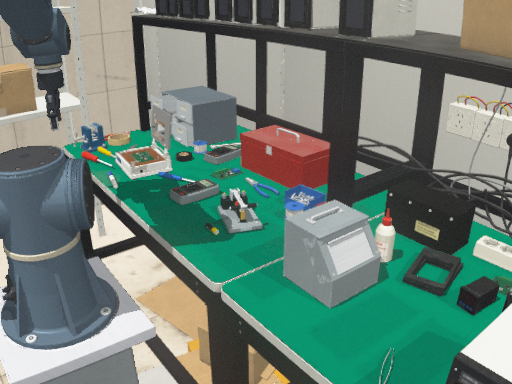

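View pics/b.png

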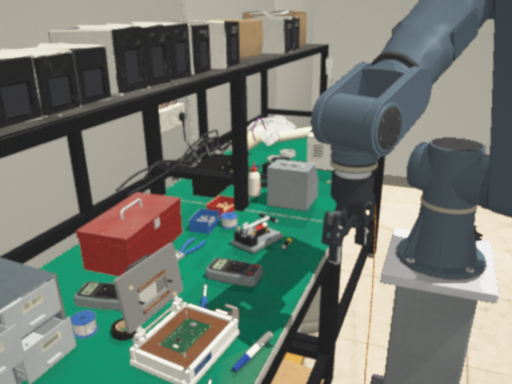

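Scene picture: cradle at about (240,213), fresh cell at (212,229), tin at (330,250) with its sloping face toward the right. The side picture shows the cradle at (257,235) and the tin at (292,185). Next I'll get rough positions and then take a wrist look.

```bash
python3 - <<'E'
from h import *
d=np.load("p1.npz"); P=d["pa"];Q=d["pb"]
for n,P,px in (("a",P,[(240,213),(212,229),(246,228),(228,192),(325,209),(352,250),(285,228),(379,262),(322,300),(305,203),(290,280)]),("b",Q,[(257,235),(289,243),(268,218),(245,245),(292,168),(235,270)])):
    for u,v in px: print(n,(u,v),P[v,u].round(3))
P=d["pa"]
# tester region: above table
for nm,lo,hi,zz in (("tester",(0.3,-.15),(.62,.2),(.012,.1)),("tin",(.3,-.5),(.65,-.15),(.14,.17))):
    for k,P in (("a",d["pa"]),("b",d["pb"])):
        m=(P[...,0]>lo[0])&(P[...,0]<hi[0])&(P[...,1]>lo[1])&(P[...,1]<hi[1])&(P[...,2]>zz[0])&(P[...,2]<zz[1])
        q=P[m]; print(nm,k,m.sum(), np.nanmin(q,0).round(3) if m.sum() else 0,np.nanmax(q,0).round(3) if m.sum() else 0, cv2.minAreaRect(q[:,:2].astype(np.float32)) if m.sum() else 0)
E
```

```text
a (240, 213) [0.522 0.072 0.037]
a (212, 229) [0.437 0.081 0.013]
a (246, 228) [0.511 0.03  0.014]
a (228, 192) [ 0.617  0.27  -0.   ]
a (325, 209) [ 0.555 -0.206  0.151]
a (352, 250) [ 0.541 -0.304  0.098]
a (285, 228) [ 0.461 -0.182  0.125]
a (379, 262) [ 0.606 -0.331  0.055]
a (322, 300) [ 0.461 -0.306  0.007]
a (305, 203) [0.724 0.034 0.021]
a (290, 280) [ 0.458 -0.207  0.005]
b (257, 235) [0.535 0.109 0.028]
b (289, 243) [0.436 0.093 0.01 ]
b (268, 218) [0.516 0.063 0.069]
b (245, 245) [0.551 0.168 0.019]
b (292, 168) [ 0.524 -0.201  0.15 ]
b (235, 270) [0.509 0.332 0.033]
tester a 1249 [0.436 0.015 0.012] [0.598 0.182 0.076] ((0.5122528076171875, 0.10616755485534668), (0.14766700565814972, 0.1417577713727951), 68.99935913085938)
tester b 1007 [0.435 0.031 0.012] [0.601 0.186 0.076] ((0.5116419196128845, 0.11298428475856781), (0.1454802304506302, 0.1424674391746521), 67.29289245605469)
tin a 1820 [ 0.457 -0.288  0.14 ] [ 0.61  -0.18   0.162] ((0.5336140990257263, -0.2338346540927887), (0.1087283045053482, 0.15321609377861023), 89.72972869873047)
tin b 474 [ 0.459 -0.29   0.14 ] [ 0.61  -0.172  0.162] ((0.5333793759346008, -0.23001566529273987), (0.11749829351902008, 0.15136417746543884), 88.5584945678711)
```

```bash
python3 - <<'E'
from h import *
for i,(p) in enumerate([(.47,.10,.36),(.45,-.25,.42)]):
    r.move_to(p,[0,1,0,0])
    im,T=snap("wrist"); 
    if i==0: print(np.array(im["mount"]).round(3))
    save(im,f"w{i}.png"); np.savez(f"w{i}.npz",P=cloud(im,T),C=im["pixels"]); print(T[:3,3].round(3),r.current_t())
E
```

```text
[[-0.001 -0.959 -0.285  0.073]
 [ 1.    -0.001 -0.001 -0.   ]
 [ 0.    -0.285  0.959 -0.141]
 [ 0.     0.     0.     1.   ]]
[0.397 0.1   0.501] 2.0417
[ 0.378 -0.25   0.561] 3.425
```

View pics/w0.png

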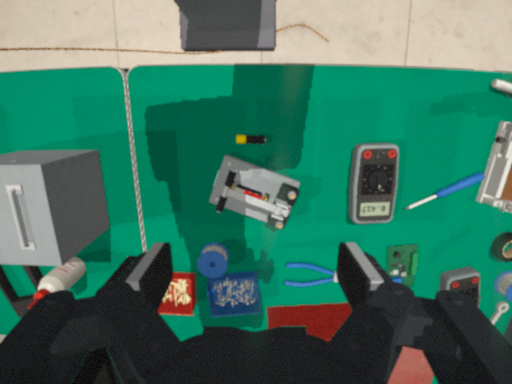

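View pics/w1.png

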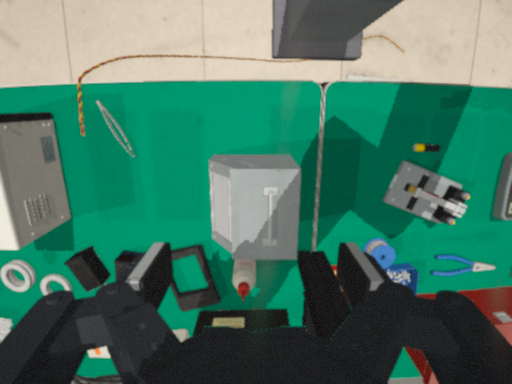

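w0 shows the cradle around (255,192), its bar at (224,190), the red spent cell under the arm at about (255,193), and the fresh cell at (252,139). w1 shows the tin at (255,205), its leaning face to the left (toward -y), with the bottle behind it.

```bash
python3 - <<'E'
from h import *
for k in (0,1):
    P=np.load(f"w{k}.npz")["P"]; 
    m=(P[...,0]>.46)&(P[...,0]<.63)&(P[...,1]>0.0)&(P[...,1]<.2)
    def sel(lo,hi): return P[m&(P[...,2]>lo)&(P[...,2]<hi)]
    for lo,hi in ((.008,.09),(.012,.024),(.042,.053),(.066,.08)):
        q=sel(lo,hi).astype(np.float32)
        rc=cv2.minAreaRect(q[:,:2]); print(k,lo,len(q),np.round(rc[0],4),np.round(rc[1],4),round(rc[2],2))
    if k==0:
        q=sel(.062,.09); o=np.argsort(q[:,1])
        print(q[o][::8].round(3).tolist())
    m2=(P[...,0]>.42)&(P[...,0]<.65)&(P[...,1]>-.38)&(P[...,1]<-.12)
    for lo,hi in ((.146,.153),(.156,.17),(.01,.17)):
        q=P[m2&(P[...,2]>lo)&(P[...,2]<hi)].astype(np.float32)
        if len(q)>10: rc=cv2.minAreaRect(q[:,:2]); print("tin",k,lo,len(q),np.round(rc[0],4),np.round(rc[1],4),round(rc[2],2),q.min(0),q.max(0))
    q=P[m2&(P[...,2]>.085)&(P[...,2]<.125)&(P[...,1]<-.27)]
    if len(q)>50:
        c=q.mean(0); n=np.linalg.svd(q-c)[2][2]; print("slope",c,n)
E
```

```text
Traceback (most recent call last):
cv2.error: OpenCV(4.12.0) /io/opencv/modules/imgproc/src/convhull.cpp:143: error: (-215:Assertion failed) total >= 0 && (depth == CV_32F || depth == CV_32S) in function 'convexHull'
```

```bash
cat > m.py <<'E'
from h import *
for k in (0,1):
    P=np.load(f"w{k}.npz")["P"]; 
    m=(P[...,0]>.46)&(P[...,0]<.63)&(P[...,1]>0.0)&(P[...,1]<.2)
    def sel(lo,hi): return P[m&(P[...,2]>lo)&(P[...,2]<hi)]
    def show(t,q):
        if len(q)<8: print(t,len(q)); return
        rc=cv2.minAreaRect(np.ascontiguousarray(q[:,:2],dtype=np.float32)); print(t,len(q),np.round(rc[0],4),np.round(rc[1],4),round(rc[2],2),q.min(0).round(3),q.max(0).round(3))
    for lo,hi in ((.008,.09),(.012,.024),(.042,.053),(.060,.09)): show((k,lo),sel(lo,hi))
    if k==0:
        q=sel(.060,.09); o=np.argsort(q[:,1]); print(q[o][::6].round(3).tolist())
    m2=(P[...,0]>.42)&(P[...,0]<.65)&(P[...,1]>-.38)&(P[...,1]<-.12)
    for lo,hi in ((.146,.153),(.156,.17),(.01,.17)): show(("tin",k,lo),P[m2&(P[...,2]>lo)&(P[...,2]<hi)])
    q=P[m2&(P[...,2]>.085)&(P[...,2]<.125)&(P[...,1]<-.27)]
    if len(q)>50:
        c=q.mean(0); n=np.linalg.svd(q-c)[2][2]; print("slope",c,n)
E
python3 m.py
```

```text
(0, 0.008) 4145 [0.536  0.0984] [0.1429 0.092 ] 69.59 [0.47  0.018 0.008] [0.593 0.179 0.076]
(0, 0.012) 2399 [0.5361 0.0983] [0.1429 0.092 ] 69.47 [0.47  0.018 0.012] [0.593 0.179 0.024]
(0, 0.042) 490 [0.5415 0.1123] [0.1098 0.0739] 69.57 [0.517 0.063 0.042] [0.593 0.175 0.053]
(0, 0.06) 927 [0.5381 0.1014] [0.1134 0.0765] 69.28 [0.484 0.038 0.06 ] [0.585 0.164 0.076]
[[0.547, 0.038, 0.067], [0.551, 0.04, 0.07], [0.553, 0.041, 0.069], [0.544, 0.041, 0.07], [0.553, 0.043, 0.07], [0.535, 0.043, 0.068], [0.537, 0.043, 0.071], [0.541, 0.045, 0.069], [0.534, 0.045, 0.069], [0.553, 0.046, 0.07], [0.534, 0.046, 0.069], [0.529, 0.047, 0.07], [0.548, 0.048, 0.07], [0.524, 0.048, 0.066], [0.529, 0.048, 0.07], [0.544, 0.049, 0.07], [0.519, 0.05, 0.066], [0.521, 0.05, 0.069], [0.543, 0.051, 0.067], [0.526, 0.052, 0.068], [0.524, 0.052, 0.069], [0.518, 0.052, 0.07], [0.529, 0.053, 0.07], [0.521, 0.053, 0.07], [0.519, 0.054, 0.07], [0.533, 0.054, 0.068], [0.523, 0.055, 0.069], [0.514, 0.055, 0.07], [0.509, 0.056, 0.072], [0.521, 0.056, 0.068], [0.516, 0.057, 0.071], [0.507, 0.057, 0.071], [0.526
[... 3183 characters left out ...]
03 0.179 0.076]
(1, 0.012) 1960 [0.5369 0.097 ] [0.1446 0.0929] 70.04 [0.471 0.017 0.012] [0.603 0.179 0.024]
(1, 0.042) 324 [0.5414 0.1102] [0.1122 0.0745] 69.47 [0.516 0.057 0.042] [0.593 0.175 0.053]
(1, 0.06) 656 [0.5377 0.1008] [0.1127 0.0746] 69.92 [0.485 0.037 0.06 ] [0.584 0.163 0.076]
('tin', 1, 0.146) 5982 [ 0.5353 -0.2335] [0.1064 0.1504] 89.89 [ 0.46  -0.287  0.147] [ 0.611 -0.18   0.153]
('tin', 1, 0.156) 199 [ 0.5341 -0.2255] [0.0059 0.0815] 89.3 [ 0.493 -0.229  0.156] [ 0.575 -0.223  0.162]
('tin', 1, 0.01) 8940 [ 0.5349 -0.2555] [0.1506 0.1511] 89.83 [ 0.459 -0.331  0.013] [ 0.611 -0.18   0.162]
slope [ 0.5270656  -0.30321507  0.10425173] [-0.03103206 -0.78720855  0.6159056 ]
```

```bash
cat >> h.py <<'E'
YT=np.radians(69.7); ex=np.array([np.cos(YT),np.sin(YT),0]); ey=np.array([-ex[1],ex[0],0]); Z=np.array([0,0,1.])
O=np.array([.5333,.0895,0])           # tester origin
TX=np.array([0,1.,0]); TY=np.array([-1.,0,0]); TO=np.array([.5346,-.2548,0])  # tin
def tp(x,y,z): return O+ex*x+ey*y+Z*z
def tinp(x,y,z): return TO+TX*x+TY*y+Z*z
def quat(z,y): return R.from_matrix(np.stack([np.cross(y,z),y,z],1)).as_quat()
def hookrot(p,s=1): z=np.cos(p)*ex-np.sin(p)*Z; return quat(z,s*(np.sin(p)*ex+np.cos(p)*Z))
def graspr(p,s=1,fx=None,fy=None):
    fx=ex if fx is None else fx; fy=ey if fy is None else fy
    return quat(np.cos(p)*fx-np.sin(p)*Z,s*fy)
def bar(th): return np.array([.052-.09*np.cos(th),.0665+.09*np.sin(th)])
def hookpos(th,p,lat,off):  # TCP with bar centre 'off' below tool axis
    b=bar(th)+off*np.array([np.sin(p),np.cos(p)]); return tp(b[0],lat,b[1])
E
python3 - <<'E'
from h import *
ik=lambda p,q:(lambda a:None if a is None else np.round(a,2))(r.inverse_kinematics(p,q))
for s in (1,-1):
  for p in (35,45):
    a=np.radians(p); print("hook",s,p,[ik(hookpos(t,a,l,.009),hookrot(a,s)) for l in(.023,-.023) for t in (0,1.1)])
  for p in (35,45):
    a=np.radians(p); print("cell",s,p,ik(tp(-.012,0,.048),graspr(a,s)), ik(tinp(-.023,0,.075),graspr(a,s,TX,TY)), ik(tinp(-.15,0,.17),graspr(a,s,TX,TY)))
E
```

```text
hook 1 35 [array([-0.41,  0.67,  2.05,  1.24,  1.04, -2.65]), array([-0.3 ,  0.5 ,  2.04,  1.23,  1.05, -2.42]), array([-0.41,  0.71,  1.94,  1.21,  1.07, -2.56]), array([-0.31,  0.55,  1.92,  1.19,  1.08, -2.36])]
hook 1 45 [array([-0.34,  0.59,  2.05,  1.13,  0.9 , -2.48]), array([-0.24,  0.43,  2.01,  1.06,  0.93, -2.22]), array([-0.35,  0.64,  1.93,  1.08,  0.93, -2.4 ]), array([-0.25,  0.49,  1.9 ,  1.03,  0.97, -2.17])]
cell 1 35 [-0.37  0.75  1.98  1.29  1.02  2.06] [-0.81  0.99  1.25  0.6   1.69  2.15] [-0.92  1.04  0.88  0.58  2.    2.25]
cell 1 45 [-0.3   0.67  1.98  1.17  0.87  2.23] [-0.78  0.91  1.32  0.53  1.54  2.17] [-0.89  0.95  0.96  0.48  1.86  2.23]
hook -1 35 [array([-0.41,  0.67,  2.05,  1.24,  1.04,  0.49]), array([-0.3 ,  0.5 ,  2.04,  1.23,  1.05,  0.72]), array([-0.41,  0.71,  1.94,  1.21,  1.07,  0.58]), array([-0.31,  0.55,  1.92,  1.19,  1.08,  0.78])]
hook -1 45 [array([-0.34,  0.59,  2.05,  1.13,  0.9 ,  0.66]), array([-0.24,  0.43,  2.01,  1.06,  0.93,  0.92]), array([-0.35,  0.64,  1.93,  1.08,  0.93,  0.74]), array([-0.25,  0.49,  1.9 ,  1.03,  0.97,  0.97])]
cell -1 35 [-0.37  0.75  1.98  1.29  1.02 -1.08] [-0.81  0.99  1.25  0.6   1.69 -0.99] [-0.92  1.04  0.88  0.58  2.   -0.89]
cell -1 45 [-0.3   0.67  1.98  1.17  0.87 -0.91] [-0.78  0.91  1.32  0.53  1.54 -0.97] [-0.89  0.95  0.96  0.48  1.86 -0.91]
```

```bash
python3 - <<'E'
from h import *
p=np.radians(45); q=hookrot(p,-1); lat=.023; off=.007
zt=np.cos(p)*ex-np.sin(p)*Z
r.set_gripper(.4,30)
pre=hookpos(0,p,lat,off)-.09*zt
r.move_to(pre+[0,0,.13],q); r.move_linear(pre,vel=.2)
im,T=snap("wrist"); save(im,"pre.png")
print(r.current_t(),r.current_opening(),np.round(r.current_contact_force(),1))
E
```

```text
7.525 0.4018844700422113 [ 0.1 -1.3 -0. ]
```

View pics/pre.png

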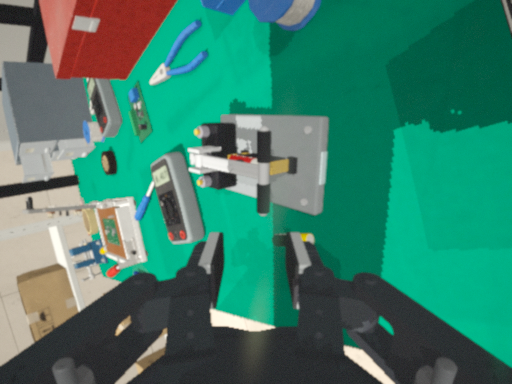

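The wrist view shows the bar at (263,170), its near half at (262,197) lying between the fingers (columns 215 and 295). So the hook pose is aligned, and I'll go in and lift.

```bash
python3 - <<'E'
from h import *
p=np.radians(45); lat=.023; off=.007
f=lambda t: print(t,round(r.current_t(),2),np.round(r.current_contact_force(),1))
r.move_linear(hookpos(0,p,lat,off),vel=.08); f("in")
F0=np.array(r.current_contact_force())
r.move_linear(hookpos(0,p,lat,.011),vel=.05); f("contact")
for th in np.arange(.1,1.11,.1):
    r.move_linear(hookpos(th,p,lat,.011),vel=.08); f(round(th,2))
    if np.linalg.norm(np.array(r.current_contact_force())-F0)>25: print("stop");break
im,T=snap("wrist"); save(im,"up.png")
P=cloud(im,T)-O; x=P@ex; y=P@ey; z=P[...,2]
m=(abs(y)<.034)&(x>-.06)&(x<.04)&(z>.08)&(z<.17); print(m.sum(),[ (np.nanmedian(v[m])).round(3) for v in (x,y,z)])
E
```

```text
in 8.8 [-0.3  0.1  1. ]
contact 9.05 [0.5 0.1 1. ]
0.1 9.31 [-3.1 -4.5 -2.9]
0.2 9.57 [-5.1 -8.3 -0.6]
0.3 9.82 [ -7.6 -11.9   0.9]
0.4 10.08 [-10.9 -17.2   3.5]
0.5 10.34 [-16.1 -23.4   8.6]
stop
6175 [np.float64(-0.032), np.float64(0.012), np.float64(0.111)]
```

View pics/up.png

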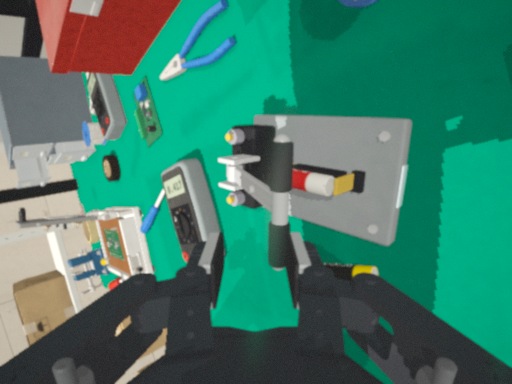

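The arm is up about 0.5 rad and is not blocked. The bar (280,200) sits against the lower finger, but the reaction is mainly along the finger (stick or rolling), so I'll relieve the axial load as I go.

```bash
cat > lift.py <<'E'
from h import *
p=np.radians(45); lat=.023
zt=np.cos(p)*ex-np.sin(p)*Z; nt=np.sin(p)*ex+np.cos(p)*Z
def F():
    f=np.array(r.current_contact_force()); return f@zt,f@nt,f@ey
d=0.
def go(th,off=.011):
    r.move_linear(hookpos(th,p,lat,off)+d*zt,vel=.08); f=F(); print(round(th,2),round(d*1e3,1),round(r.current_t(),2),np.round(f,1)); return f
f=F(); print(np.round(f,1))
for k in range(4):
    if abs(f[0])<6: break
    d+=np.clip(f[0]*1.5e-4,-.003,.003); f=go(.5)
for th in np.arange(.58,1.11,.08):
    f=go(th)
    for k in range(3):
        if abs(f[0])<8: break
        d+=np.clip(f[0]*1.5e-4,-.003,.003); f=go(th)
    if np.linalg.norm(f)>35 or d<-.012: print("stop");break
E
python3 lift.py
```

```text
[-25.6 -12.5   6.5]
0.5 -3.0 10.64 [-0.6 -0.6 -0.2]
0.58 -3.0 10.89 [-0.6 -0.9 -0.5]
0.66 -3.0 11.14 [-1.  -0.3 -0.6]
0.74 -3.0 11.39 [ 0.2 -0.6 -0.1]
0.82 -3.0 11.64 [-0.3 -0.   0.3]
0.9 -3.0 11.89 [-0.6  0.1 -0.2]
0.98 -3.0 12.14 [-0.2  0.3  0.6]
1.06 -3.0 12.39 [ 0.  -0.2  0.6]
```

```bash
python3 - <<'E'
from h import *
im,T=snap("wrist"); save(im,"up2.png")
E
```

```text
(no output)
```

View pics/up2.png

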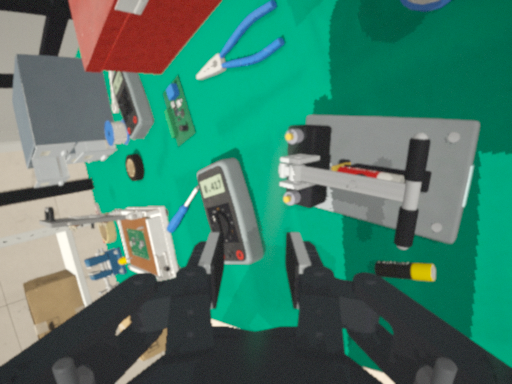

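up2 shows the arm back down, with the bar at (410,190) and the cell still seated: it slipped off the lower finger when I backed up. I'll measure where the fingertips and the bar really are in the tool frame.

```bash
python3 - <<'E'
from h import *
im,T=snap("wrist"); Pw=cloud(im,T)
Tt=np.array(im["mount"]); Pt=cloud(im,Tt)
for u,v in ((292,234),(293,240),(296,245),(300,250),(305,245),(293,260),(222,234),(218,245)): print((u,v),Pt[v,u].round(4))
m=(abs(Pt[...,1])<.06)&(Pt[...,2]>-.08)&(Pt[...,2]<.05)
q=Pt[m]; print("max z by side",[ (q[s][np.argsort(q[s][:,2])[-30:]].mean(0)).round(4) for s in (q[:,1]>0,q[:,1]<0)], r.current_opening())
P=Pw-O; x=P@ex;y=P@ey;z=P[...,2]
m=(z>.06)&(z<.09)&(x<-.02)&(x>-.08)&(abs(y)<.05)
print("bar x",np.percentile(x[m],[2,25,50,75,98]).round(4),"y",np.percentile(y[m],[1,50,99]).round(4),"z",np.percentile(z[m],[50,90,98]).round(4))
E
```

```text
(292, 234) [ 0.0108  0.0204 -0.0057]
(293, 240) [ 0.011   0.02   -0.0133]
(296, 245) [ 0.0111  0.0207 -0.0189]
(300, 250) [ 0.011   0.0218 -0.0239]
(305, 245) [nan nan nan]
(293, 260) [ 0.009   0.0179 -0.0294]
(222, 234) [ 0.0109 -0.0162 -0.0059]
(218, 245) [ 0.011  -0.0167 -0.0187]
max z by side [array([ 0.0034,  0.0187, -0.002 ]), array([ 0.003 , -0.0168, -0.002 ])] 0.40093688120038773
bar x [-0.0435 -0.041  -0.0382 -0.0346 -0.0218] y [-0.0368 -0.0023  0.0345] z [0.0693 0.0712 0.0721]
```

```bash
python3 - <<'E'
from h import *
for o in (0.0,.2,.3,.6):
    r.set_gripper(o,30)
    im,T=snap("wrist"); Pt=cloud(im,np.array(im["mount"]))
    m=(abs(Pt[...,1])<.06)&(abs(Pt[...,0])<.02)&(Pt[...,2]>-.08)&(Pt[...,2]<.05)
    q=Pt[m]; vv,uu=np.where(m)
    print(o,round(r.current_opening(),3),m.sum())
    for s in (q[:,1]>0,q[:,1]<=0):
        if s.sum()>5:
            k=np.argsort(q[s][:,2])[-3:]; print(q[s][k].round(4).tolist(),list(zip(uu[s][k],vv[s][k])))
    if o==0.: save(im,"shut.png")
print(r.current_t())
E
```

```text
0.0 0.003 22852
[[0.0108, 0.0069, -0.0031], [0.0108, 0.0064, -0.003], [0.0104, 0.0016, -0.0022]] [(np.int64(266), np.int64(232)), (np.int64(265), np.int64(232)), (np.int64(256), np.int64(232))]
[[0.011, -0.0047, -0.0035], [0.011, -0.0042, -0.0034], [0.0107, -0.0053, -0.0028]] [(np.int64(244), np.int64(232)), (np.int64(245), np.int64(232)), (np.int64(243), np.int64(232))]
0.2 0.198 23864
[[0.0033, 0.0094, 0.0016], [0.0025, 0.0094, 0.0019], [0.0048, 0.0094, 0.0022]] [(np.int64(270), np.int64(241)), (np.int64(270), np.int64(242)), (np.int64(270), np.int64(238))]
[[0.0045, -0.0078, 0.0016], [0.0038, -0.0078, 0.0017], [0.0053, -0.0078, 0.0025]] [(np.int64(239), np.int64(239)), (np.int64(239), np.int64(240)), (np.int64(239), np.int64(237))]
0.3 0.294 23799
[[0.0071, 0.0136, -0.0001], [0.0058, 0.0138, 0.0014], [0.0075, 0.0137, 0.0015]] [(np.int64(278), np.int64(236)), (np.int64(278), np.int64(237)), (np.int64(278), np.int64(234))]
[[0.0028, -0.0121, 0.0], [0.0045, -0.0121, 0.0002], [0.008, -0.012, 0.0005]] [(np.int64(231), np.int64(243)), (np.int64(231), np.int64(240)), (np.int64(231), np.int64(234))]
0.6 0.6 22572
[[-0.0067, 0.0266, -0.0019], [0.0042, 0.0266, -0.0017], [0.0016, 0.0268, -0.0014]] [(np.int64(301), np.int64(260)), (np.int64(302), np.int64(242)), (np.int64(302), np.int64(246))]
[[0.0056, -0.0249, -0.0019], [-0.0085, -0.0251, -0.0019], [0.0048, -0.025, -0.0016]] [(np.int64(207), np.int64(240)), (np.int64(208), np.int64(263)), (np.int64(207), np.int64(241))]
14.0417
```

View pics/shut.png

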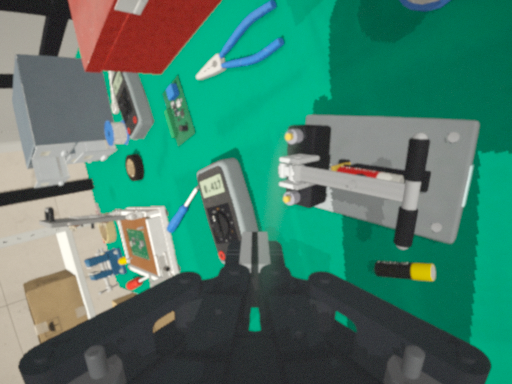

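The fingertips sit at about tool z = 0 at every opening, not +22 mm. This fits the slip, since the bar was right at the tips. I'll treat the tips as z≈+1 mm and the grasp point as z≈-18 mm, and hook again deeper.

```bash
cat > lift.py <<'E'
from h import *
p=np.radians(45); lat=.023; D=.016
zt=np.cos(p)*ex-np.sin(p)*Z; nt=np.sin(p)*ex+np.cos(p)*Z
def F():
    f=np.array(r.current_contact_force()); return f@zt,f@nt,f@ey
def go(th,off=.0115,d=D,v=.08):
    r.move_linear(hookpos(th,p,lat,off)+d*zt,vel=v); f=F(); print(round(th,2),round(r.current_t(),2),np.round(f,1)); return f
r.move_linear(hookpos(0,p,lat,.006)-.07*zt,vel=.2); r.set_gripper(.4)
f=go(0,.006,v=.1)
if max(map(abs,f))<6:
    f=go(0)
    for th in np.arange(.1,1.09,.08):
        f=go(th)
        if np.linalg.norm(f)>30: print("stop");break
im,T=snap("wrist"); save(im,"up3.png")
E
python3 lift.py
```

```text
0 16.02 [-0.7 -0.7  0.1]
0 16.27 [-1.8 -3.2 -0.1]
0.1 16.53 [-3.  -6.4  0.8]
0.18 16.78 [-6.  -9.3  1.5]
0.26 17.03 [-7.4 -8.6  0.8]
0.34 17.28 [-4.6 -7.  -0.3]
0.42 17.53 [-3.7 -5.   1. ]
0.5 17.78 [-3.8 -4.5 -0.7]
0.58 18.03 [-2.7 -2.9 -1.1]
0.66 18.28 [-1.4 -1.6 -0.1]
0.74 18.53 [-0.7 -0.8 -0.7]
0.82 18.78 [ 0.6 -1.3  0.2]
0.9 19.03 [-0.1 -0.  -0.1]
0.98 19.28 [-0.7 -0.   0.5]
1.06 19.53 [0.5 0.2 0.1]
```

View pics/up3.png

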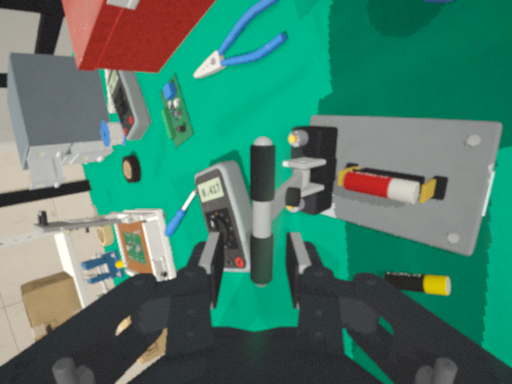

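up3 shows the arm standing open at its stop, with the bar (262,210) clear of the lower finger. The cell is free at (340–418,185) between the brass contacts. I'll back out and measure it.

```bash
python3 - <<'E'
from h import *
p=np.radians(45); zt=np.cos(p)*ex-np.sin(p)*Z
r.move_linear(np.array(r.current_tool_pos())-.11*zt,vel=.2)
# pre-grasp for the cell: camera on top
a=np.radians(42); z=np.cos(a)*ex-np.sin(a)*Z
r.set_gripper(.5)
pre=tp(-.010,0,.048)+.018*z-.10*z
print(np.round(r.current_tool_pos(),3),pre.round(3))
r.move_to(pre+[0,0,.04],graspr(a,-1))
im,T=snap("wrist"); P=cloud(im,T)-O; x=P@ex;y=P@ey;zz=P[...,2]
c=im["pixels"].astype(int)
m=(abs(y)<.03)&(x>-.05)&(x<.05)&(zz>.044)&(zz<.062)&(abs(y)<.012)
for k in np.arange(-.036,.036,.006):
    s=m&(x>=k)&(x<k+.006)
    if s.sum()>5: print(k.round(3),s.sum(),np.median(y[s]).round(4),np.percentile(zz[s],95).round(4),c[s].mean(0).round())
s=m&(x>-.02)&(x<.02)&(zz>.05); print("cell y mid",(y[s].min()+y[s].max())/2,y[s].min(),y[s].max())
b=(zz>.11)&(zz<.165)&(abs(y)<.036)&(x>-.03)&(x<.04); print("bar",b.sum(),np.median(x[b]),np.median(zz[b]))
print(r.current_t())
E
```

```text
[0.494 0.051 0.219] [0.509 0.023 0.103]
-0.036 30 -0.0006 0.0477 [150. 126.  57.]
-0.03 112 -0.0002 0.0543 [147. 141. 122.]
-0.024 93 0.0003 0.0549 [160. 158. 148.]
-0.018 94 -0.0007 0.0551 [159. 156. 147.]
-0.012 87 -0.0007 0.0551 [150.  86.  80.]
-0.006 82 -0.0007 0.055 [144.  38.  35.]
-0.0 83 -0.0007 0.0549 [143.  40.  36.]
0.006 78 -0.0003 0.0547 [156.  39.  35.]
0.012 72 -0.0003 0.055 [195.  41.  37.]
0.018 55 -0.0008 0.0546 [194.  62.  50.]
0.024 33 0.0002 0.048 [203. 170.  77.]
cell y mid -0.0005792155330467869 -0.007350616629353219 0.006192185563259645
bar 2011 0.01260271324481921 0.15112157580079433
22.1583
```

```bash
python3 - <<'E'
from h import *
a=np.radians(42); z=np.cos(a)*ex-np.sin(a)*Z
g=tp(-.011,-.0005,.048)+.018*z
f=lambda t: print(t,round(r.current_t(),2),np.round(r.current_contact_force(),1),round(r.current_opening(),3),round(r.current_finger_force(),1))
r.move_linear(g-.10*z,vel=.2); r.move_linear(g,vel=.1); f("at")
r.set_gripper(0,45); f("grip")
r.move_linear(g+.025*Z,vel=.06); f("lift")
r.move_linear(g+.06*Z-.12*ex,vel=.2); f("out")
im,T=snap("wrist"); Pt=cloud(im,np.array(im["mount"])); c=im["pixels"].astype(int)
red=(c[...,0]>110)&(c[...,1]<70)&(c[...,2]<70)&(abs(Pt[...,1])<.02)&(Pt[...,2]<.06)&(Pt[...,2]>-.06)
wh=(c.min(2)>110)&(abs(Pt[...,1])<.012)&(Pt[...,2]<.06)&(Pt[...,2]>-.06)
q=Pt[red]; print(red.sum(),q.mean(0).round(4) if len(q) else 0,q.min(0).round(4) if len(q) else 0,q.max(0).round(4) if len(q) else 0)
u,s,v=np.linalg.svd(q-q.mean(0)); print("axis",v[0].round(3))
np.save("held.npy",q)
s_,Ts=snap("scene"); P=cloud(s_,Ts)-O; x=P@ex;y=P@ey;zz=P[...,2]
b=(zz>.11)&(zz<.165)&(abs(y)<.036)&(x>-.03)&(x<.05);print("bar",b.sum(),np.median(x[b]),np.median(zz[b]))
E
```

```text
at 23.66 [ 1.  -1.   0.6] 0.498 0.0
grip 24.01 [-5.3 -1.9  7. ] 0.181 44.0
lift 24.57 [ 0.8 -1.9  0.2] 0.181 43.8
out 25.35 [ 0.   0.3 -1. ] 0.183 43.8
1442 [ 0.0149 -0.     -0.0088] [ 0.0023 -0.0068 -0.0212] [0.0271 0.007  0.0057]
axis [-0.669  0.006 -0.743]
bar 64 0.015082591710230148 0.14487605316434024
```

The cell is held (opening 0.18, 44 N, cell axis 42° off the tool axis as planned) and the arm stays open. I'll carry it over to the tin throat and push it in by steps.

```bash
cat > post.py <<'E'
from h import *
a=np.radians(44); z=np.cos(a)*TX-np.sin(a)*Z; q=graspr(a,-1,TX,TY)
c35,s35=np.cos(np.radians(35)),np.sin(np.radians(35))
def gp(n,s): return tinp(-.0515+n*c35+s*s35,0,.104-n*s35+s*c35)+.018*z
f=lambda t: print(t,round(r.current_t(),2),np.round(r.current_contact_force(),1),round(r.current_opening(),3),round(r.current_finger_force(),1))
E
python3 - <<'E'
from post import *
p=np.array(r.current_tool_pos())
r.move_linear(np.r_[p[:2],.30],vel=.25)
pre=gp(-.06,-.007)
r.move_to(pre+[0,-.03,.16],q); f("over"); r.move_linear(pre,vel=.2); f("pre")
F0=np.array(r.current_contact_force())
for n in (-.03,-.015,0,.012,.024,.034):
    r.move_linear(gp(n,-.007),vel=.07); f(n)
    if np.linalg.norm(np.array(r.current_contact_force())-F0)>9: print("stop"); break
im,T=snap("wrist"); save(im,"in.png")
s_,Ts=snap("scene"); P=cloud(s_,Ts); m=(P[...,2]>.146)&(P[...,2]<.153)&(P[...,0]>.42)&(P[...,0]<.65)&(P[...,1]>-.29)&(P[...,1]<-.12); print(P[m].min(0).round(3),P[m].max(0).round(3))
E
```

```text
over 27.77 [ 1.   0.1 -1.4] 0.183 43.8
pre 28.73 [-0.5 -0.7  0.3] 0.184 43.8
-0.03 29.31 [-0.3 -2.3  1.5] 0.181 43.9
-0.015 29.68 [ 0.3 -2.2 -1.9] 0.179 44.0
0 30.04 [-0.5 -2.4 -3. ] 0.187 43.9
0.012 30.37 [-0.5 -1.2 -3.1] 0.18 43.8
0.024 30.69 [-0.1 -0.7 -3.2] 0.18 43.9
0.034 30.98 [-0.3 -1.  -2.3] 0.184 43.9
[ 0.458 -0.288  0.146] [ 0.611 -0.179  0.153]
```

```bash
python3 - <<'E'
from post import *
r.set_gripper(.45); f("open"); r.sleep(.7); f("wait")
for n in (.015,-.01,-.04,-.09): r.move_linear(gp(n,-.007),vel=.1); f(n)
r.move_linear(gp(-.09,-.007)+[0,-.06,.12],vel=.2); r.sleep(.3); f("clear")
im,T=snap("wrist"); P=cloud(im,T)
s_,Ts=snap("scene"); Q=cloud(s_,Ts)
w,sc=im["pixels"],s_["pixels"]; cv2.imwrite("pics/fin.png",np.hstack([cv2.resize(w,(400,300)),cv2.resize(sc[130:322,176:432],(400,300))])[...,::-1])
for nm,P in (("w",P),("s",Q)):
    m=(P[...,2]>.146)&(P[...,2]<.153)&(P[...,0]>.42)&(P[...,0]<.65)&(P[...,1]>-.29)&(P[...,1]<-.12); print("tin",m.sum(),P[m].min(0).round(3),P[m].max(0).round(3))
    d=(P-tinp(-.0515,0,.104))@(-c35*TX+s35*Z); m=(abs(P[...,0]-.5346)<.045)&(P[...,2]>.085)&(P[...,2]<.125)&(abs(d)<.08)
    print("face offset",m.sum(),np.percentile(d[m],[5,50,95]).round(4) if m.sum() else 0)
P=Q-O; x=P@ex;y=P@ey;zz=P[...,2]
b=(zz>.11)&(zz<.165)&(abs(y)<.036)&(x>-.03)&(x<.05);print("bar",b.sum(),np.median(x[b]),np.median(zz[b]))
E
```

```text
open 31.43 [-0.4 -1.9 -1.3] 0.449 0.8
wait 32.13 [-0.7 -2.7  0.6] 0.454 0.8
0.015 32.48 [ 1.1 -1.3  2.2] 0.451 1.0
-0.01 32.88 [ 0.7 -1.3  1.3] 0.448 0.8
-0.04 33.33 [-0.5 -1.2 -1. ] 0.449 0.0
-0.09 33.98 [ 0.4  0.7 -0.4] 0.449 0.0
clear 35.09 [0.6 0.5 1.1] 0.45 0.0
tin 7460 [ 0.46  -0.288  0.147] [ 0.61  -0.181  0.153]
face offset 2577 [-0.0031 -0.002  -0.0009]
tin 1566 [ 0.458 -0.288  0.146] [ 0.612 -0.18   0.153]
face offset 736 [-0.0043 -0.0022 -0.0001]
bar 158 0.01224341084555881 0.14765257645563823
```

View pics/fin.png

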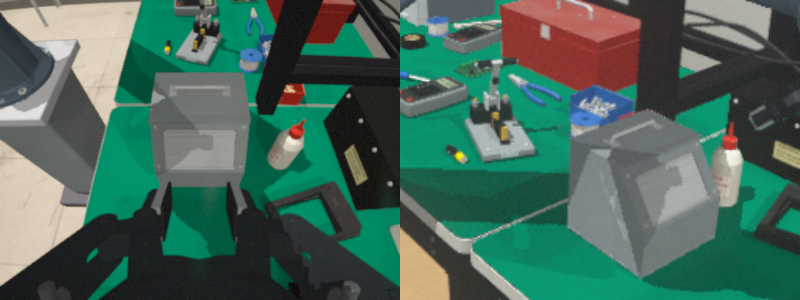

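The final view shows the flap shut flush (200,150 left; 665,185 right), nothing between the fingers and no spent cell on the bench. The tin has not moved, the cradle is empty with its arm up (495,75), and the fresh cell and spool are in place.

```bash
python3 -c "
from h import *
print(r.hand_in())"
```

```text
the job is handed in; nothing more can be done
None
```

I posted the spent battery into the tin and handed the job in at about 35 s: the flap is shut, the hold-down arm stays up, and the tin has not moved. The first lift slipped off the bar and the arm snapped back down on the battery; the second try held.

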